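Snap the hold-down straps shut over the two loaded clip holders

ROBOT

A 7-joint arm with a two-finger parallel gripper is mounted at the origin on a cart in front of the work surface, level with it; the furniture and walls round the work are solid. World frame = base frame: x ahead of the robot, y to its left, z up, the work surface at z = 0. Lengths are in m, angles in rad, forces in N, time in s.
With the tool pointing down it reaches from about 0.4 to 0.875 m from the base axis. Payload 19.3 kg.
Tool frame: the origin (TCP) lies at the very end of the fingers, on their centre line; the grasp point (between the pads) lies 19 mm behind it (env.pinch_z is the distance from the TCP to the grasp point, in m); y points along the fingers, x is the direction in which the jaws open and shut, and the axes are right-handed (so a half turn about y gives the same grasp; the last joint's range is limited). The gripper opens to 85 mm and grips with 20 to 120 N. Pads are 22 mm wide; open, the fingers measure 114 mm over their backs; the gripper's body (76 mm by 85 mm) begins 54 mm behind the grasp point. The pads swing forward as they close: fully open they stand 13 mm farther back than shut.
Start: joints at [1.042, 0.521, -0.036, 1.599, 0.021, 1.021, -0.113], TCP at [0.277, -0.56, 0.231] pointing down, gripper open.
Joint ranges: [-2.91, 2.91], [-0.3, 2.13], [-1.5, 1.42], [0.17, 2.43], [-1.26, 4.41], [0.16, 1.93], [-2.52, 2.52]. Speed limits (rad/s): [1.89, 1.89, 2.39, 2.39, 3.01, 3.01, 3.01].

INTERFACE

Orientations are given as a rotation vector (axis times angle).
In Python, from bench import sensors, capture, camera_model, env gives the robot as it stands.
- The arm moves only by the tool apply_moves, never from a script. Its argument "series" is a list of rows, each a list of 4 numbers: the shift along the world's x, y, z in m, then the turn about the world's z in rad. In form: [[dx, dy, dz, turn], ...]. A call has exactly 10 rows; each row is the pose to reach, as a shift and turn from the pose commanded when the call began; what a row does not reach only later rows make up. A row lasts 1/8 s, in which the tool goes at most 62.5 mm and 10.7 degrees, less where a joint would pass 70% of its speed; a pose out of reach is approached as far as the arm can. A call with a gripper value outside its range is refused whole. "jaw" is the closure in counts, from 0 (fully open) to 255 (shut), set as the call begins (left out, the last holds). The fingers move at their own pace and stop on an object; "force" is the grip in N (left out, the last holds). Time passes only in rows, so rows that repeat a pose let the fingers close, or fill a call up. It gives the time, the measured TCP pose, the force and the opening at its end, in the units of the state.
- sensors.state(): the state, without advancing time (a new reading comes with each control period).
- capture(name): name is "scene" or "top" or "wrist"; returns (picture, depth): 420x560x3 uint8, red, green, blue; 420x560 float32, m along the optical axis (not along the pixel's ray), 0 where there is no reading.
- camera_model(name): a dict with "intrinsics" (3x3 intrinsics, pixels), "R" (3x3) and "t" (3): a world point X has camera coordinates R X + t. Camera axes: x right, y down, z forward; pixel columns grow to the right and rows downward; lengths in m; the calibration is good to about 2 mm. The wrist camera is an equidistant fisheye: a pixel r from the principal point sees the ray r / f radians off the axis. A picture is of the moment at which its call begins: read the wrist's pose just before it. camera_model takes no time and is no camera call; for the wrist camera it gives the pose at the moment of the call.
- env.sign_off(): hands the job in, once; it reports no verdict.
The state is a dict: "time": time; "qpos": joint angles; "joint_velocities": joint speeds; "tau": joint torques, N m; "eef_pos": TCP position; "tool_rot": TCP orientation; "contact_force": force on the tool from outside, world axes, zero at the start; "torque": the same for the moment, N m; "width": finger opening in m.
Only numpy, scipy, OpenCV 4.12 (cv2) and the standard library are available. Lean on these libraries where they do the work, as an engineer would, in place of code of your own. Each camera call takes 0.05 s, during which the arm holds its last target.

TASK

Three clip holders stand on the bench with their hinged straps sprung open; one carries the plug gauge, one the chip brush, and one is empty. Press the strap over the plug gauge and the strap over the brush down until each snaps under its catch and stays shut by itself, and leave the strap of the empty holder open.

Things in the scene. Friction and masses are not known exactly. Their poses are not given: they have to be found in the camera images.
- strap_plug_pad (a point): centre of the top of the round black thumb pad (22 mm across) on the hinged steel strap over the plug gauge (rod 84 mm long, 14 mm thick, black middle, steel ends). Moves with the strap: x runs along the strap from free lip to hinge, y along the hinge, z out of the strap's upper face (straight up when shut). The hinge line lies 48 mm along +x and 10 mm along -z, the lip's end 35 mm along -x.
- strap_brush_pad (a point): the same point, same axes and sizes, on the strap over the chip brush (122 mm long, wooden handle, 14 mm thick). All straps: 81 mm long, 22 mm wide, hinged at the end away from the robot, start 17 to 31 degrees open on a weak spring. Shut, the strap is level and the pad's top is 46 mm above the bench. Pushing it shut takes about 8 N on the pad; let go too early, it springs up again.
- strap_empty_pad (a point): the same point, same axes and sizes, on the strap of the holder whose saddle is empty; this strap is to stay open.
- holder_plug: the holder that carries the plug gauge; origin under its middle, x towards the hinge end. All three are alike and fixed to the bench: grey block 112 x 44 mm, 32 mm high, hinge 36 mm up. At the lip end stands a dark sprung catch, top 46 mm up; in the last 12 mm of travel the lip rides over its rounded tooth and snaps under it, then the strap meets a hard stop. Gauge and brush are fixed in their saddles.
Mind the look-alikes: they are no part of the job. Of the things that look like the part that bears strap_brush_pad, the larger one is meant.

How it is judged:
By the outcome, as a careful person would: the job done as asked, in the order asked, and still so for the second after the job is handed in, with the robot touching nothing.
It also fails if it takes over 38 s, if anything falls off the work surface, if the arm or the gripper's body presses on something with over 40 N, if the wrist force passes 120 N, or if a joint passes its speed limit or range.

## Working session

There is one attempt and no reset: what is moved stays moved. The work goes in short steps, Python scripts to look and compute and a tool call to move; the robot and the scene stay as the last step left them, time stands still between calls to the robot, and variables do not carry over. Pictures are saved under pics/ and viewed, and the job is handed in when it is done.

Besides the shell and the picture viewer there is one more tool, called after ">>>" in YAML: its name, and indented under it one key for each argument. apply_moves: Moves the arm, as the interface text tells. Its arguments: {"type":"object","properties":{"series":{"type":"array"},"jaw":{"type":"number"},"force":{"type":"number"}},"required":["series"]}

```bash
ls; mkdir -p pics; python3 - <<'E'
from bench import sensors,capture,camera_model,env
import cv2,numpy as np
s=sensors.state();print({k:np.round(v,3).tolist() for k,v in s.items()}, env.pinch_z)
for n in ['scene','top']:
    p,d=capture(n);np.savez(f'pics/{n}0.npz',p=p,d=d,**camera_model(n));cv2.imwrite(f'pics/{n}0.png',p[:,:,::-1])
    m=camera_model(n);print(n,m)
E
```

```text
pics
{'time': 0.0, 'qpos': [1.042, 0.522, -0.036, 1.6, 0.021, 1.021, -0.113], 'joint_velocities': [0.001, 0.0, -0.0, 0.001, -0.001, 0.001, -0.0], 'tau': [-0.001, -92.711, 1.98, -36.994, 0.018, 0.008, -0.0], 'eef_pos': [0.277, -0.56, 0.231], 'tool_rot': [-1.391, 0.866, -0.864], 'contact_force': [0.07, -0.429, -1.066], 'torque': [-0.025, 0.0, -0.001], 'width': 0.085} 0.0187
scene {'intrinsics': array([[537.25468379,   0.        , 274.97446588],
       [  0.        , 537.25468379, 206.84596719],
       [  0.        ,   0.        ,   1.        ]]), 'R': array([[-0.86759776, -0.4972537 , -0.00358797],
       [-0.21385721,  0.37962816, -0.90008197],
       [ 0.44893119, -0.78014179, -0.43570584]]), 't': array([0.45934325, 0.1403781 , 0.74120148])}
top {'intrinsics': array([[546.08783943,   0.        , 280.38767   ],
       [  0.        , 546.08783943, 213.76746325],
       [  0.        ,   0.        ,   1.        ]]), 'R': array([[-0.00298421, -0.99953921, -0.03020684],
       [-0.99086927,  0.00702733, -0.13464288],
       [ 0.13479311,  0.02952922, -0.99043366]]), 't': array([0.04434317, 0.52050886, 1.09894612])}
```

View pics/scene0.png

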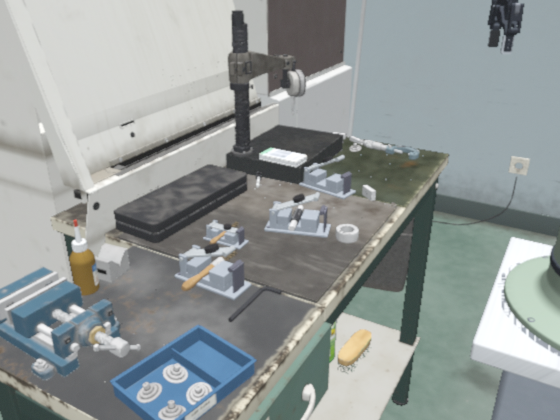

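View pics/top0.png

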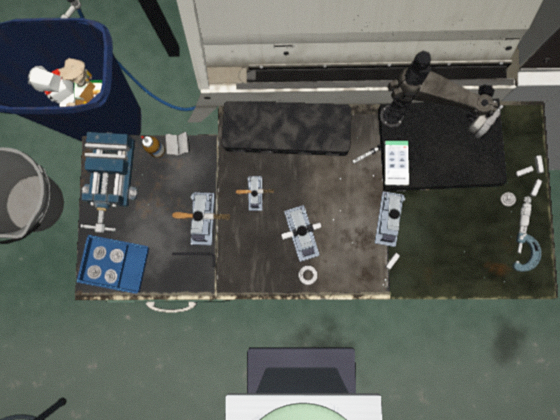

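```bash
python3 - <<'E'
from scipy.spatial.transform import Rotation as R
from bench import sensors
print(R.from_rotvec(sensors.state()['tool_rot']).as_matrix().round(3))
E
```

```text
[[ 0.443 -0.001  0.897]
 [-0.897  0.001  0.443]
 [-0.001 -1.    -0.   ]]
```

```bash
python3 - <<'E'
import cv2,numpy as np
t=cv2.imread('pics/top0.png')[165:285,165:425];s=cv2.imread('pics/scene0.png')[150:300,165:365]
cv2.imwrite('pics/t_c.png',cv2.resize(t,None,fx=3,fy=3,interpolation=2));cv2.imwrite('pics/s_c.png',cv2.resize(s,None,fx=4,fy=4,interpolation=2))
E
```

```text
(no output)
```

View pics/t_c.png

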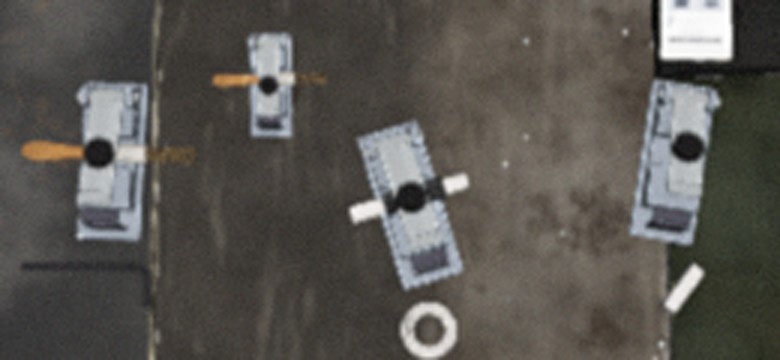

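View pics/s_c.png

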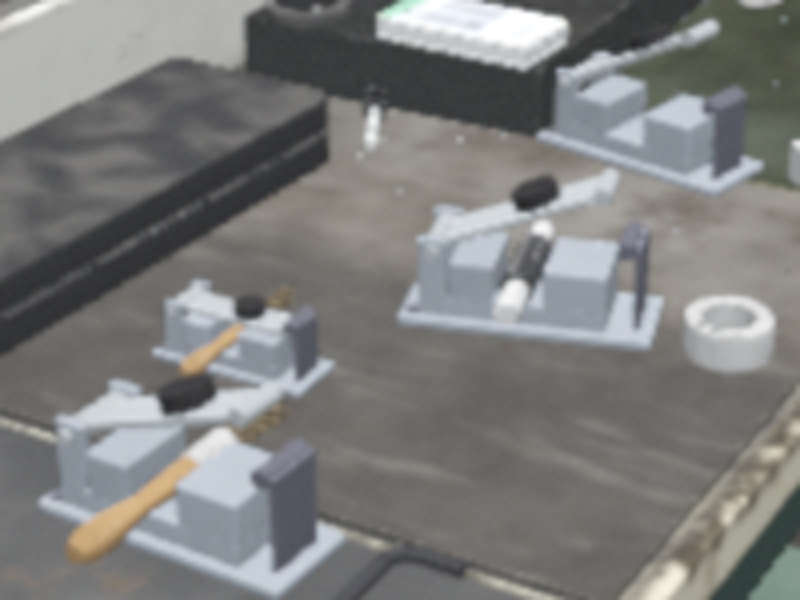

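```bash
cat > h.py <<'E'
import cv2,numpy as np
def load(n): return np.load(f'pics/{n}0.npz')
def blob(z,c,r,th):
    g=cv2.cvtColor(z['p'],cv2.COLOR_RGB2GRAY);m=(g<th).astype(np.uint8)
    w=np.zeros_like(m);cv2.circle(w,c,r,1,-1);m=m&w
    n,l,st,ce=cv2.connectedComponentsWithStats(m);i=1+np.argmax(st[1:,4]);return ce[i],st[i],l==i
def P(z): return z['intrinsics']@np.c_[z['R'],z['t']]
def ray(z,uv,h):
    d=np.linalg.inv(z['intrinsics'])@np.r_[uv,1];d=z['R'].T@d;o=-z['R'].T@z['t'];return o+d*(h-o[2])/d[2]
def proj(z,X):
    p=P(z)@np.r_[X,1];return p[:2]/p[2]
E
python3 - <<'E'
from h import *
T,S=load('top'),load('scene')
for n,a,b in [('brush',(198,216),(212,248)),('plug',(302,231),(299,198)),('empty',(394,214),None)]:
    ca,sa,la=blob(T,a,7,45);print(n,ca,sa,'depth top',np.median(T['d'][la]))
    if b:
        cb,sb,lb=blob(S,b,9,45);print(cb,sb)
        X=cv2.triangulatePoints(P(T),P(S),ca,cb)[:,0];X=X[:3]/X[3];print('tri',X.round(4),proj(T,X)-ca,proj(S,X)-cb)
    zc=np.median(T['d'][la]);d=np.linalg.inv(T['intrinsics'])@np.r_[ca,1]*zc
    print('depth pt',T['R'].T@(d-T['t']))
# holder base outlines: bluish pixels in top
p=T['p'].astype(int);m=((p[...,2]-p[...,0]>8)&(p.sum(2)>250)).astype(np.uint8)
cv2.imwrite('pics/mask.png',m*255)
for n,c in [('brush',(202,218)),('plug',(302,233)),('empty',(390,218))]:
    w=np.zeros_like(m);cv2.circle(w,c,38,1,-1)
    mm=cv2.morphologyEx(m&w,cv2.MORPH_CLOSE,np.ones((5,5)))
    cs,_=cv2.findContours(mm,0,2);k=max(cs,key=cv2.contourArea);r=cv2.minAreaRect(k);bx=cv2.boxPoints(r)
    q=np.array([ray(T,u,0.005) for u in bx]);print(n,r,q.round(3).tolist())
    ce=q.mean(0);e=q[1]-q[0],q[2]-q[1];L=max(e,key=np.linalg.norm);print(ce.round(3),[np.linalg.norm(x).round(3) for x in e],np.degrees(np.arctan2(L[1],L[0])))
E
```

```text
brush [197.5        215.71428571] [194 212   8   8  56] depth top 1.1123939Traceback (most recent call last):
  File "<stdin>", line 6, in <module>
  File "h.py", line 6, in blob
    n,l,st,ce=cv2.connectedComponentsWithStats(m);i=1+np.argmax(st[1:,4]);return ce[i],st[i],l==i
                                                      ~~~~~~~~~^^^^^^^^^^
    return _wrapfunc(a, 'argmax', axis=axis, out=out, **kwds)
    return bound(*args, **kwds)
ValueError: attempt to get argmax of an empty sequence
```

```bash
cat > m.py <<'E'
from h import *
T,S=load('top'),load('scene')
for n,a,b in [('brush',(198,216),(212,248)),('plug',(302,231),(299,198)),('empty',(394,214),None)]:
    ca,sa,la=blob(T,a,6,45);print(n,ca,sa,'depth top',np.median(T['d'][la]))
    if b:
        cb,sb,lb=blob(S,b,9,85);print(cb,sb)
        X=cv2.triangulatePoints(P(T),P(S),ca,cb)[:,0];X=X[:3]/X[3];print('tri',X.round(4),proj(T,X)-ca,proj(S,X)-cb)
    zc=np.median(T['d'][la]);d=np.linalg.inv(T['intrinsics'])@np.r_[ca,1]*zc
    print('depth pt',T['R'].T@(d-T['t']))
p=T['p'].astype(int);m=((p[...,2]-p[...,0]>8)&(p.sum(2)>250)).astype(np.uint8)
cv2.imwrite('pics/mask.png',m*255)
for n,c in [('brush',(202,218)),('plug',(302,233)),('empty',(390,218))]:
    w=np.zeros_like(m);cv2.circle(w,c,38,1,-1)
    mm=cv2.morphologyEx(m&w,cv2.MORPH_CLOSE,np.ones((5,5)))
    cs,_=cv2.findContours(mm,0,2);k=max(cs,key=cv2.contourArea);r=cv2.minAreaRect(k);bx=cv2.boxPoints(r)
    q=np.array([ray(T,u,0.005) for u in bx]);print(n,r)
    ce=q.mean(0);e=q[1]-q[0],q[2]-q[1];L=max(e,key=np.linalg.norm);print(ce.round(3),[np.linalg.norm(x).round(3) for x in e],np.degrees(np.arctan2(L[1],L[0])))
E
python3 m.py
```

```text
brush [197.5        215.71428571] [194 212   8   8  56] depth top 1.1123939
[211.13043478 247.82608696] [205 244  14   9  92]
tri [0.5153 0.2111 0.0562] [-0.04235718 -0.0711418 ] [0.11805991 0.02089075]
depth pt [0.51427558 0.20985627 0.06266948]
plug [301.40677966 230.59322034] [297 227  10   8  59] depth top 1.1002493
[298.31578947 197.94736842] [293 195  11   7  57]
tri [ 0.4831 -0.0014  0.0578] [-0.02053824 -0.04405825] [0.05815094 0.00685719]
depth pt [ 0.48234711 -0.0013878   0.06428791]
empty [393.94915254 213.59322034] [389 210  10   8  59] depth top 1.0934751
depth pt [ 0.51481824 -0.18678746  0.0700191 ]
brush ((201.5, 231.5), (25.0, 21.0), 90.0)
[0.488 0.211 0.005] [np.float64(0.045), np.float64(0.054)] -179.20053321854988
plug ((305.2135314941406, 245.6833038330078), (26.367509841918945, 20.6406307220459), 72.6459732055664)
[ 0.457 -0.01   0.005] [np.float64(0.044), np.float64(0.056)] -163.33274533895516
empty ((388.709228515625, 218.66162109375), (21.719921112060547, 52.7237548828125), 9.926244735717773)
[ 0.513 -0.187  0.005] [np.float64(0.113), np.float64(0.046)] -11.303943162749604
```

View pics/mask.png

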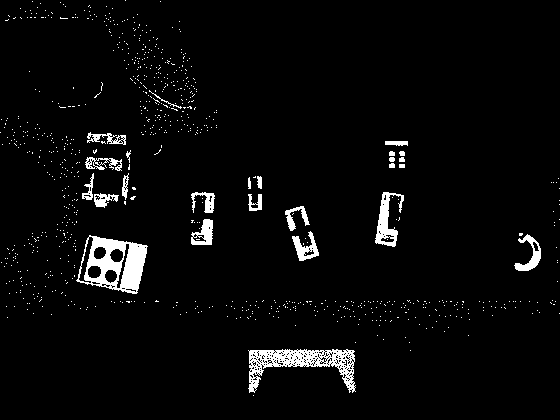

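>>> apply_moves:
  series:
    - [0.02,0.056,0,-0.02]
    - [0.04,0.112,0,-0.04]
    - [0.06,0.168,0,-0.06]
    - [0.08,0.224,0,-0.08]
    - [0.1,0.28,0,-0.1]
    - [0.12,0.336,0,-0.12]
    - [0.14,0.392,0,-0.14]
    - [0.16,0.448,0,-0.16]
    - [0.18,0.504,0,-0.16]
    - [0.1985,0.5565,0,-0.16]
  jaw: 255
  force: 60

```text
time: 1.35
eef_pos: [0.4756, -0.0019, 0.2313]
tool_rot: [-1.336, 0.986, -0.986]
contact_force: [1.3, -1.9, -0.1]
width: 0.0003
```

>>> apply_moves:
  series:
    - [0,0,-0.03,0]
    - [0,0,-0.06,0]
    - [0,0,-0.09,0]
    - [0,0,-0.115,0]
    - [0,0,-0.125,0]
    - [0,0,-0.125,0]
    - [0,0,-0.125,0]
    - [0,0,-0.125,0]
    - [0,0,-0.125,0]
    - [0,0,-0.125,0]

```text
time: 2.6
eef_pos: [0.4753, -0.0039, 0.1065]
tool_rot: [-1.336, 0.986, -0.987]
contact_force: [-0.9, -0.3, 0.3]
width: 0.0002
```

```bash
python3 - <<'E'
from bench import sensors,capture,camera_model
import cv2,numpy as np
s=sensors.state();print(s['eef_pos'],s['contact_force'],s['time'])
from scipy.spatial.transform import Rotation as R
m=camera_model('wrist');print(m)
p,d=capture('wrist');cv2.imwrite('pics/w1.png',p[:,:,::-1])
np.savez('pics/wrist0.npz',p=p,d=d,**m)
p,d=capture('scene');cv2.imwrite('pics/s1.png',cv2.resize(p[130:300,165:400,::-1],None,fx=3.4,fy=3.4,interpolation=2))
E
```

```text
[ 0.47534822 -0.00390032  0.10649603] [-0.8693534  -0.31691229  0.25299989] 2.6
{'intrinsics': array([[325.1922621 ,   0.        , 280.57244602],
       [  0.        , 325.1922621 , 211.82991275],
       [  0.        ,   0.        ,   1.        ]]), 'R': array([[ 2.95124315e-01, -9.55458862e-01,  4.56617953e-05],
       [-9.17757877e-01, -2.83465856e-01,  2.78150296e-01],
       [-2.65748222e-01, -8.21308220e-02, -9.60537563e-01]]), 't': array([-0.14495969,  0.43392439,  0.3854186 ])}
```

View pics/w1.png

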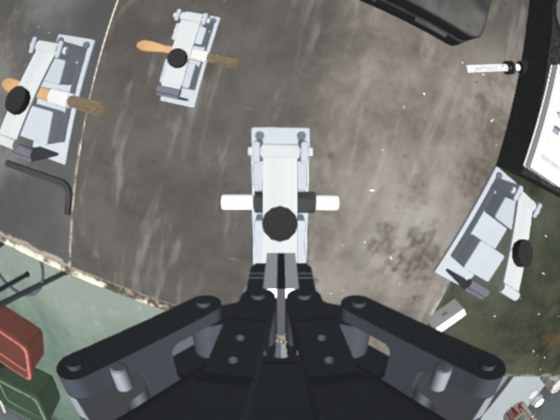

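View pics/s1.png

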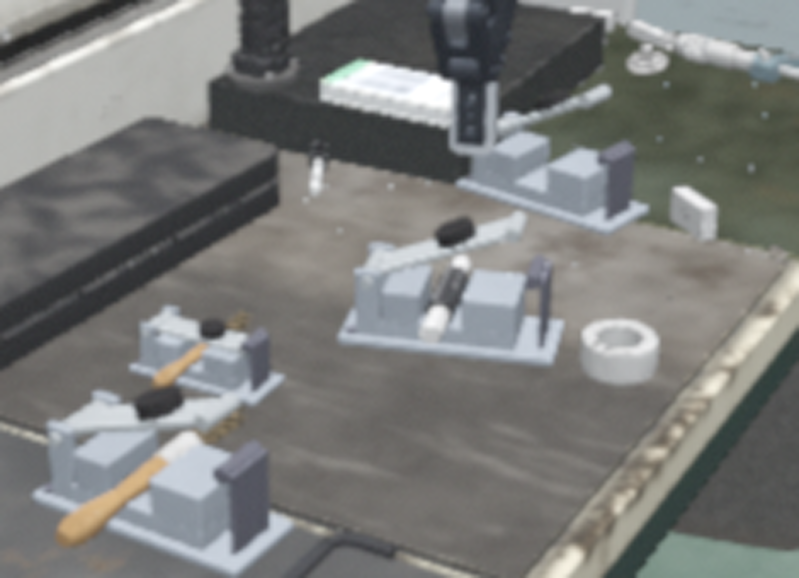

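```bash
cat >> h.py <<'E'
def wray(z,uv,h=None):
    K=z['intrinsics'];v=(np.array(uv)-[K[0,2],K[1,2]]);r=np.hypot(*v);a=r/K[0,0]
    d=np.r_[np.sin(a)*v/r,np.cos(a)];d=z['R'].T@d;o=-z['R'].T@z['t']
    return (o,d) if h is None else o+d*(h-o[2])/d[2]
def lray(z,uv):
    d=z['R'].T@(np.linalg.inv(z['intrinsics'])@np.r_[uv,1]);return -z['R'].T@z['t'],d/np.linalg.norm(d)
def meet(rs):
    A=0;b=0
    for o,d in rs:
        M=np.eye(3)-np.outer(d,d);A=A+M;b=b+M@o
    return np.linalg.solve(A,b)
E
python3 - <<'E'
from h import *
W,T=load('wrist'),load('top')
for n,a,c in [('plug',(280,224),(301.4,230.6)),('brush',(17,100),(197.5,215.7))]:
    cb,st,l=blob(W,a,20,60);print(n,cb,st)
    print('tri',meet([wray(W,cb),lray(T,c)]).round(4),'planes',[wray(W,cb,h)[:2].round(4).tolist() for h in (.060,.064)])
E
```

```text
plug [290.23076923 233.15384615] [285 229  10  10  13]
tri [ 0.4826 -0.0048  0.0716] planes [[0.4796, -0.0098], [0.481, -0.0093]]
brush [ 17.37387387 100.24324324] [  6  87  24  27 444]
tri [0.515  0.2107 0.0587] planes [[0.5154, 0.2095], [0.516, 0.2054]]
```

```bash
python3 - <<'E'
from h import *
W,T=load('wrist'),load('top')
g=cv2.cvtColor(W['p'],cv2.COLOR_RGB2GRAY);print(g[224,255:305])
cb,st,l=blob(W,(280,224),22,75);print(cb,st)
print('tri',meet([wray(W,cb),lray(T,(301.4,230.6))]).round(4),wray(W,cb,.062))
E
```

```text
[227 232 232 231 232 232 215 133  69  60  62  63  63  62  61  63  63  63
  63  63  63  62  61  61  61  62  62  62  62  61  63  62  61  63  63  62
  63  61  61  63  62  67 135 223 234 233 232 233 234 232]
[279.37350835 223.38544153] [263 207  34  33 838]
tri [ 0.483  -0.0016  0.0578] [ 0.48437275 -0.00133876  0.062     ]
```

>>> apply_moves:
  series:
    - [0,0,-0.015,0]
    - [0,0,-0.03,0]
    - [0,0,-0.036,0]
    - [0,0,-0.04,0]
    - [0,0,-0.044,0]
    - [0,0,-0.048,0]
    - [0,0,-0.051,0]
    - [0,0,-0.054,0]
    - [0,0,-0.0565,0]
    - [0,0,-0.0565,0]

```text
time: 3.95
eef_pos: [0.4751, -0.0039, 0.0497]
tool_rot: [-1.336, 0.987, -0.986]
contact_force: [0.1, 1.3, 0.1]
width: 0.0002
```

>>> apply_moves:
  series:
    - [0,0,-0.001,0]
    - [0,0,-0.002,0]
    - [0,0,-0.003,0]
    - [0,0,-0.004,0]
    - [0,0,-0.0045,0]
    - [0,0,-0.005,0]
    - [0,0,-0.0055,0]
    - [0,0,-0.006,0]
    - [0,0,-0.006,0]
    - [0,0,-0.006,0]

```text
time: 5.2
eef_pos: [0.4754, -0.004, 0.0448]
tool_rot: [-1.336, 0.986, -0.987]
contact_force: [-9.2, -1.2, 36.7]
width: 0.0003
```

```bash
python3 - <<'E'
from bench import sensors,capture,camera_model
import cv2,numpy as np
p,d=capture('scene');cv2.imwrite('pics/s2.png',cv2.resize(p[130:300,165:400,::-1],None,fx=3.4,fy=3.4,interpolation=2))
s=sensors.state();print(s['eef_pos'],s['contact_force'],s['time'])
E
```

```text
[ 0.47534631 -0.00398003  0.04480514] [-9.86312673 -1.43126659 35.82583138] 5.25
```

View pics/s2.png

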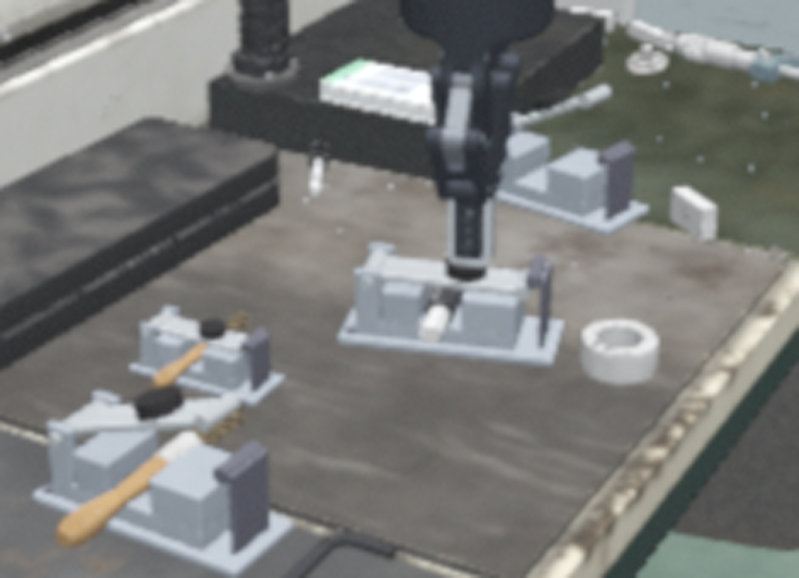

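>>> apply_moves:
  series:
    - [0,0,0.01,0]
    - [0,0,0.03,0]
    - [0,0,0.06,0]
    - [0,0.03,0.076,-0.07]
    - [0.007,0.07,0.076,-0.14]
    - [0.015,0.115,0.076,-0.21]
    - [0.022,0.16,0.076,-0.28]
    - [0.033,0.2,0.076,-0.28]
    - [0.033,0.2147,0.076,-0.28]
    - [0.033,0.2147,0.076,-0.28]

```text
time: 6.5
eef_pos: [0.5079, 0.2113, 0.1196]
tool_rot: [-1.219, 1.195, -1.194]
contact_force: [0.0, -0.2, 0.6]
width: 0.0001
```

```bash
python3 - <<'E'
from bench import sensors,capture,camera_model
import cv2,numpy as np
m=camera_model('wrist')
p,d=capture('wrist');cv2.imwrite('pics/w3.png',p[:,:,::-1])
np.savez('pics/wrist0.npz',p=p,d=d,**m)
p,d=capture('scene');cv2.imwrite('pics/s3.png',cv2.resize(p[130:300,165:400,::-1],None,fx=3.4,fy=3.4,interpolation=2))
from h import *
W,T=load('wrist'),load('top')
cb,st,l=blob(W,(280,224),25,75);print(cb,st)
print('tri',meet([wray(W,cb),lray(T,(197.5,215.7))]).round(4),wray(W,cb,.062))
s=sensors.state();print(s['eef_pos'],s['contact_force'],s['time'])
E
```

```text
[279.7073509 218.0554785] [265 203  31  31 721]
tri [0.5151 0.2111 0.0564] [0.51682405 0.21116309 0.062     ]
[0.50818269 0.20940534 0.11969513] [ 0.00193496 -0.86820508 -0.15864532] 6.6
```

View pics/w3.png

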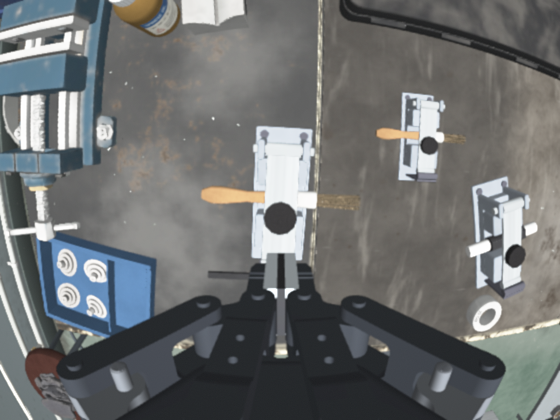

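View pics/s3.png

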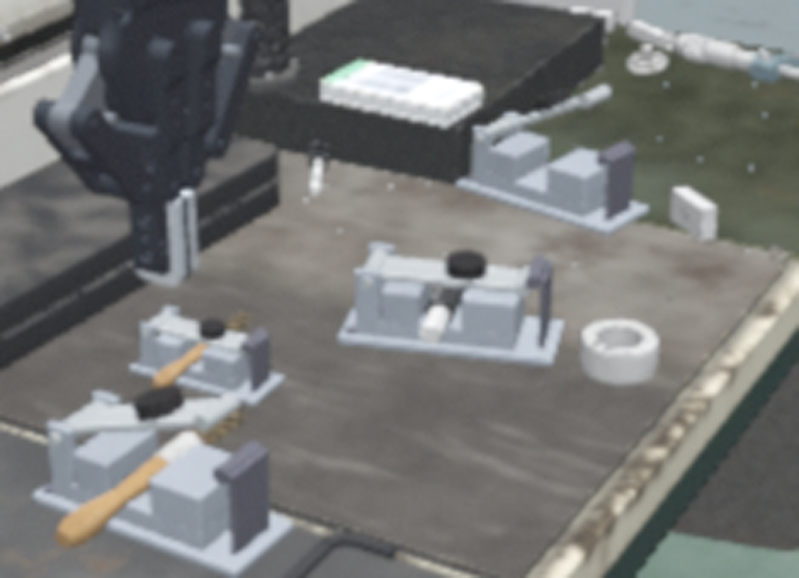

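The plug strap is level and has stayed under its catch (around pixel 540,270 in the crop). In the wrist view the brush pad, at (280,218), is centred on the tool. I'll press it next.

>>> apply_moves:
  series:
    - [0,0.001,-0.025,0]
    - [0,0.001,-0.045,0]
    - [0,0.001,-0.05,0]
    - [0,0.001,-0.054,0]
    - [0,0.001,-0.058,0]
    - [0,0.001,-0.061,0]
    - [0,0.001,-0.064,0]
    - [0,0.001,-0.067,0]
    - [0,0.001,-0.07,0]
    - [0,0.001,-0.07,0]

```text
time: 7.85
eef_pos: [0.5081, 0.2119, 0.0496]
tool_rot: [-1.218, 1.195, -1.195]
contact_force: [0.7, 0.1, -0.2]
width: -0.0002
```

>>> apply_moves:
  series:
    - [0,0,-0.001,0]
    - [0,0,-0.002,0]
    - [0,0,-0.003,0]
    - [0,0,-0.004,0]
    - [0,0,-0.0045,0]
    - [0,0,-0.005,0]
    - [0,0,-0.0055,0]
    - [0,0,-0.006,0]
    - [0,0,-0.006,0]
    - [0,0,-0.006,0]

```text
time: 9.1
eef_pos: [0.5083, 0.212, 0.045]
tool_rot: [-1.218, 1.195, -1.195]
contact_force: [-10.6, -3.0, 31.9]
width: -0.0003
```

Same stop and force as for the plug strap, so I'll retract and check.

>>> apply_moves:
  series:
    - [0,0,0.01,0]
    - [0,0,0.03,0]
    - [0,0,0.06,0]
    - [0,0,0.1,0]
    - [0,0,0.15,0]
    - [0,0,0.18,0]
    - [0,0,0.18,0]
    - [0,0,0.18,0]
    - [0,0,0.18,0]
    - [0,0,0.18,0]

```text
time: 10.35
eef_pos: [0.508, 0.2117, 0.2231]
tool_rot: [-1.219, 1.196, -1.195]
contact_force: [-0.1, -0.3, 0.1]
width: 0.0002
```

```bash
python3 - <<'E'
from bench import sensors,capture,camera_model
import cv2,numpy as np
p,d=capture('scene');cv2.imwrite('pics/s4.png',cv2.resize(p[130:300,165:400,::-1],None,fx=3.4,fy=3.4,interpolation=2))
p,d=capture('wrist');cv2.imwrite('pics/w4.png',p[:,:,::-1])
s=sensors.state();print(s['eef_pos'],s['contact_force'],s['time'])
E
```

```text
[0.50813985 0.21177768 0.22336546] [-0.0882106   0.25266315  0.03086611] 10.45
```

View pics/s4.png

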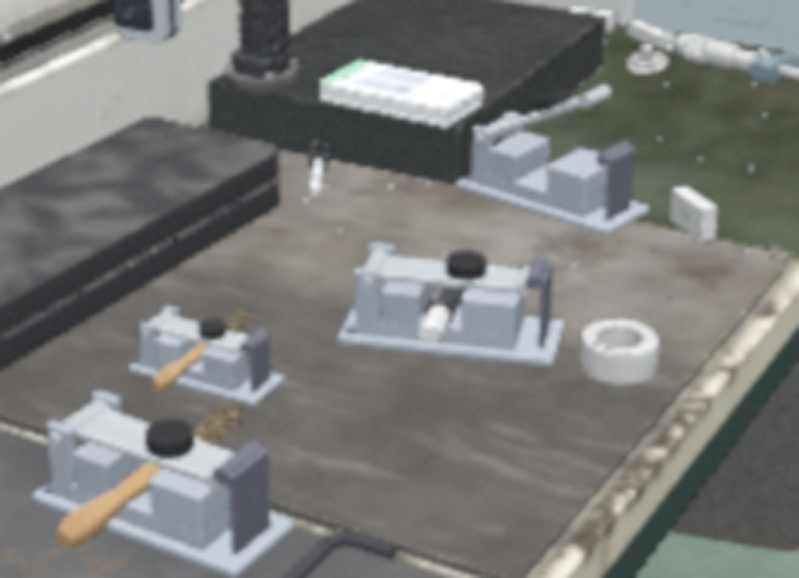

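View pics/w4.png

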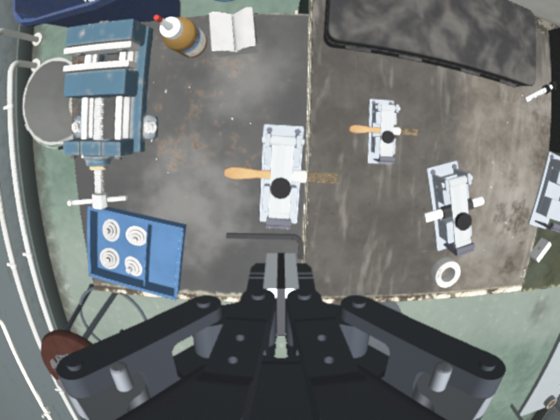

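Both straps are level with their lips under the catches: brush pad at (168,437) and plug pad at (466,264) in the scene crop. The empty holder's strap is still up, with its lip at about (600,95), and the robot is touching nothing.

```bash
python3 -c "
from bench import env
print(env.sign_off())"
```

```text
the job is handed in; nothing more can be done
None
```

I pressed the plug gauge strap and then the larger brush strap shut with the closed fingers, and both snapped under their catches and stayed shut. I handed the job in at about 10.5 s of the 38 s allowed.

- **Pressing:** each strap reached its hard stop with the tool at about 45 mm and a vertical push of 32–37 N, well under the 120 N wrist limit.
- **Last check:** after the arm backed off to 223 mm, the pictures show both straps level under their catches. The empty holder's strap was still open, the small look-alike brush holder was untouched, and the contact force was near zero.
- **Disagreements:** the two-view pad heights (56–58 mm) were about 6 mm below the top camera's depth readings (63–64 mm). The outline fit on the plug and brush holders caught only half of each block, so I used it only for direction. My first wrist-camera mask for the plug pad picked the wrong spot and was redone. None of this affected the result.

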